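Fasten the tester's service cover with a push rivet

ROBOT

A 6-joint arm with a two-finger parallel gripper is mounted at the origin on the work surface. World frame = base frame: x ahead of the robot, y to its left, z up, the work surface at z = 0. Lengths are in m, angles in degrees, forces in N, time in s.
With the tool pointing down it reaches from about 0.3 to 0.75 m from the base axis. Payload 8.5 kg.
Tool frame: the origin (TCP) lies on the centre line of the jaws, within the pads' length; the fingertips stand 17 mm ahead of it and the grasp point (between the pads) lies 2 mm behind it (env.tcp_to_tips is the distance from the TCP to the fingertips, in m); z points along the fingers, y is the line along which they close (so a half turn about z gives the same grasp; the last joint's range is limited). The gripper opens to 85 mm and grips with 20 to 120 N. Pads are 22 mm wide; open, the fingers measure 114 mm over their backs; the gripper's body (76 mm by 85 mm) begins 54 mm behind the grasp point. The pads swing forward as they close: fully open they stand 13 mm farther back than shut.
Start: joints at [-78.856, 21.807, 74.336, -0, 83.858, -12.336], TCP at [0.219, -0.504, 0.209] pointing down, gripper open.
Joint ranges: [-178.18, 178.18], [-50.72, 133.34], [12.68, 142.11], [-81.47, 261.47], [9.98, 163.14], [-165.26, 165.26]. Speed limits (degrees/s): [136.94, 136.94, 180, 180, 180, 180].

INTERFACE

Orientations are given as a 3x3 rotation matrix whose columns are the frame's x, y, z axes.
In Python, from rig import env gives the robot as it stands. The module is installed in compiled form; this text tells all that it offers.
- The arm moves only by the shell command python3 -m pendant 'ROWS' [FORCE]. ROWS is JSON, a list of rows, each a list of 7 numbers: the opening, from 0 (shut) to 1 (fully open), then the shift along the tool's x, y, z in m, then the turn, a rotation vector about the tool's x, y, z in rad. A call has 1 to 5 rows; each row is the pose to reach, as a shift and turn from the pose commanded when the call began, along the tool's axes at that moment; what a row does not reach only later rows make up. A row lasts 1/8 s, in which the tool goes at most 62.5 mm and 10.7 degrees, less where a joint would pass 70% of its speed; a pose out of reach is approached as far as the arm can. A call with a gripper value outside its range is refused whole. The fingers move at their own pace and stop on an object; FORCE is the grip in N (left out, the last holds). Time passes only in rows, so rows that repeat a pose let the fingers close. It gives the time, the measured TCP pose, the force, the opening and the grip force at its end, in the units of the state.
- env.observe(): the state, without advancing time (a new reading comes with each control period).
- env.get_image(name): name is "scene" or "top" or "wrist"; returns a dict with "image" (420x560x3 uint8, blue, green, red), "fx", "fy", "cx", "cy" (pixels), "pose" (4x4, takes a point from camera to world coordinates). Camera axes: x right, y up, looking along -z (the intrinsics and any distortion apply to the point x, -y, -z); pixel columns grow to the right and rows downward; lengths in m; the calibration is good to about 2 mm. A picture is of the moment at which its call begins. There is no depth.
- env.close_job(): hands the job in; it is judged then, once.
Trained networks look in the newest picture that a camera, given by its name, has taken for a name from the list of things; names that differ only in an ending like _2 or _b are one class to them, and where a whole thing is asked for, a point or a joint stands for the part that bears it (a point fixed in the world has none). Each returns a list of dicts, best first, with "conf" (0 to 1); they miss things now and then, are a little off and sometimes report something else, mostly with a low value. They report only what shows in the picture. A call takes as long as a camera call.
- env.find_in(camera, thing): "bbox" ([centre column, centre row, width, height] in pixels, round what is visible of it).
- env.trace(camera, thing): "mask" (420x560 bool, what is visible of it) and "bbox" ([centre column, centre row, width, height] in pixels, round what is visible of it).
- env.tip_of(camera, thing): "centre" ([column, row] in pixels: a listed point, or the origin of a listed thing).
The state is a dict: "time_s": time; "q": joint angles; "qvel": joint speeds; "joint_efforts": joint torques, N m; "position": TCP position; "tool_rot": TCP orientation; "ft_force": force on the tool from outside, world axes, zero at the start; "wrist_torque": the same for the moment, N m; "grip_width": finger opening in m; "gripper_force": force on a finger pad.
Only numpy, scipy, OpenCV 4.12 (cv2) and the standard library are available. Lean on these libraries where they do the work, as an engineer would, in place of code of your own. Each camera call takes 0.05 s, during which the arm holds its last target. There are 200 camera calls.

TASK

Take the unused push rivet (the one whose centre pin still stands up) out of the aluminium holder and seat it fully, pin still up, in the empty hole of the gauge tester's sprung service cover. Then push its centre pin down flush with its collar so that it spreads, feeling for the stop and never pressing on the rivet or the tester with more than 20 N, and let go. Do not press the pin in before the rivet is seated, and leave the used rivet, the plug and the other things where they are.

Things in the scene. Friction and masses are not known exactly. Their poses are not given: they have to be found in the camera images.
- rivet: Unused push rivet, black plastic, 30 g, upright in any one of the holder's sockets. Origin on its axis at the flange's underside, z up. Above it: flange 28 mm in diameter, 3 mm thick; round collar 20 mm in diameter from 3 to 13 mm (grasp this, any yaw); then the pin. Below: shank 11 mm in diameter down to -10 mm, tapering to 5 mm at its end at -18 mm.
- pin (a joint): How far the rivet's centre pin has been pushed in, m: 0 = standing fully up (0.3 to 1.5 mm at the start), 0.008 = stop, flush with the collar. Stays where it is left. It starts to slide at about 9 N and then needs about 9 N all the way.
- pin_top (a point): Centre of the top face of the rivet's grey pin, 10 mm in diameter; at pin = 0 it is 21.4 mm above the rivet's origin (8.4 mm above the collar), at pin = 0.008 it is 13.4 mm above it (flush: 0.4 mm above the collar's top).
- hole (a point): Centre of the mouth of the empty hole in the tester's grey service cover, on the cover's top face (about 91 mm above the table); z up, x and y as the tester's. Hole 13 mm in diameter through a 6 mm plate, free below for the whole shank of a seated rivet. It is the corner hole at the cover's -x, +y corner; fitted rivets (as the rivet, pin flush) fill the other three, 120 mm off in x and 170 mm in y.
- cover_mid (a point): Centre of the top face of the service cover, 160 mm (x) by 205 mm (y) by 6 mm. The cover floats on a soft gasket: it sinks straight down by about 1.7 mm per newton pressed on it and springs back. Under the empty hole an unseen padded frame stops the end of a seated rivet's shank after 1.5 to 11.5 mm of sinking (it differs each time); from there the resistance climbs steeply, by some 13 N per mm.
- tester: Dial-gauge tester, fixed, white, 420 mm long (y) by 220 mm (x), its cover and all that it carries included; a sloping keypad front reaches to x = -175 mm. Origin under its centre on the table, z up. White headstock 200 mm high at y -200 to -60 mm, slim column with a dial, 225 mm high, at x 77 to 120 mm, y -45 to 85 mm.
- holder: Fixed aluminium block 200 mm (x) by 50 mm (y) by 32 mm high, origin under its centre, with three sockets 15 mm wide and 22 mm deep in its top at x = -70, 0 and 70 mm. Fasteners stand in them with their flange on its top.
- used: A used push rivet, same as the unused one but with its pin already flush; in one of the sockets. Origin as the rivet's. Leave it.
- plug: Black blanking plug with a low domed head 28 mm in diameter and 9 mm high, no collar or pin; in one of the sockets. Origin as the rivet's. Leave it.
- gauge: Loose dial indicator lying on its back, 54 mm in diameter, 18 mm high, stem 50 mm along -x; origin under the dial's centre. Bystander.
- ringgauge: Loose steel ring gauge 56 mm in diameter, 18 mm high. Bystander.
- block: Loose steel gauge block 35 x 9 x 50 mm, standing. Bystander.
- driver: Loose screwdriver, 170 mm, lying. Bystander.
- dustbrush: Loose brush, 160 mm, lying. Bystander.

How it is judged:
By the outcome, as a careful person would: the job done as asked, in the order asked, and still so for the second after the job is handed in, with the robot touching nothing.
It also fails if it takes over 40 s, if anything falls off the work surface, if the arm or the gripper's body presses on something with over 40 N, if the wrist force passes 120 N, or if a joint passes its speed limit or range.

## Working session

There is one attempt and no reset: what is moved stays moved. The work goes in short steps, Python scripts to look and compute and a shell command to move; the robot and the scene stay as the last step left them, time stands still between calls to the robot, and variables do not carry over. Pictures are saved under pics/ and viewed, at most 10 in all, crops included, and the job is handed in when it is done.

```bash
mkdir -p pics; cat > h.py <<'E'
import numpy as np, cv2
from rig import env
def ray(c,px):
    P=np.array(c["pose"]);d=np.array([(px[0]-c["cx"])/c["fx"],-(px[1]-c["cy"])/c["fy"],-1.])
    return P[:3,3],P[:3,:3]@d
def at_z(c,px,z):
    o,d=ray(c,px);return o+d*(z-o[2])/d[2]
def proj(c,p):
    P=np.array(c["pose"]);q=P[:3,:3].T@(np.array(p)-P[:3,3])
    return [c["cx"]+c["fx"]*q[0]/-q[2],c["cy"]-c["fy"]*q[1]/-q[2]]
E
python3 - <<'E'
from h import *
np.set_printoptions(precision=4,suppress=True)
ims=[]
for n in ("top","scene"):
    c=env.get_image(n);print(n,[k for k in c if k!='image'],np.array(c["pose"])[:3,3])
    ims.append(c["image"].copy())
    for t,z in (("pin_top",.053),("rivet",.032),("used",.032),("plug",.032),("hole",.091),("cover_mid",.091),("holder",0),("tester",0)):
        for r in env.tip_of(n,t)[:3]: print(t,np.round(r["centre"],1),round(r["conf"],2),at_z(c,r["centre"],z))
    cv2.imwrite(f"pics/{n}0.png",ims[-1])
s=env.observe();print(s["position"],s["tool_rot"],s["time_s"],s["grip_width"],env.tcp_to_tips)
E
```

```text
top ['fx', 'fy', 'cx', 'cy', 'pose'] [ 0.4619 -0.007   1.3487]
rivet [177.5 238.8] 0.53 [0.4934 0.3179 0.032 ]
used [180. 219.] 0.48 [0.5597 0.3111 0.032 ]
plug [180.7 236.5] 0.46 [0.5011 0.3074 0.032 ]
plug [178.9 260.1] 0.44 [0.4227 0.3115 0.032 ]
hole [260.2 227.9] 0.62 [0.5271 0.0395 0.091 ]
cover_mid [285.1 204.7] 0.6 [ 0.602  -0.0404  0.091 ]
cover_mid [210.1 177.1] 0.26 [0.6916 0.2026 0.091 ]
holder [182.  240.2] 0.92 [0.4894 0.3103 0.    ]
tester [308.3 206.2] 0.94 [ 0.607  -0.1229  0.    ]
tester [258.2 228.1] 0.69 [0.5311 0.0497 0.    ]
scene ['fx', 'fy', 'cx', 'cy', 'pose'] [1.146  0.7006 1.107 ]
rivet [395.5 285.6] 0.57 [0.4771 0.3226 0.032 ]
used [242.6 211.7] 0.73 [ 0.6304 -0.1079  0.032 ]
used [369.7 304.1] 0.63 [0.5644 0.3207 0.032 ]
plug [409.9 271.4] 0.61 [0.4173 0.3157 0.032 ]
hole [307.6 215.7] 0.85 [0.5342 0.0523 0.091 ]
cover_mid [269.3 205.4] 0.81 [ 0.5903 -0.038   0.091 ]
holder [388.5 295.8] 0.88 [0.4932 0.3214 0.    ]
tester [244.4 211.1] 0.76 [ 0.6097 -0.1306  0.    ]
tester [266.5 206. ] 0.45 [ 0.5483 -0.1072  0.    ]
[ 0.2191 -0.5044  0.2088] [[ 0.9172  0.3984 -0.    ]
 [ 0.3984 -0.9172  0.    ]
 [-0.     -0.     -1.    ]] 0.9 0.08538984198970795 0.017
```

View pics/top0.png

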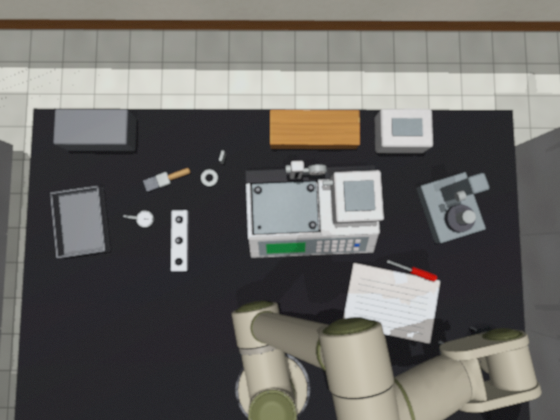

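View pics/scene0.png

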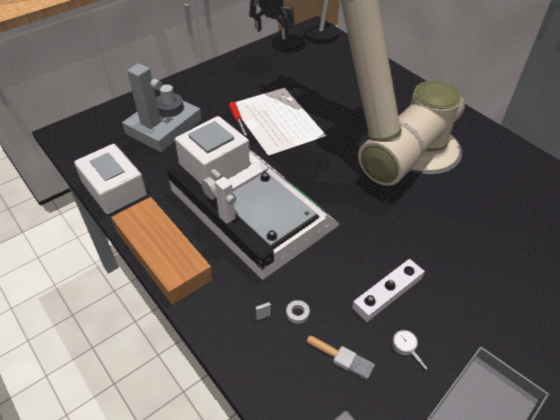

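The top view shows the holder at column ~179, with fasteners at rows 219, 240 and 262. The tester's empty hole is at about (259,228). The scene view agrees: the middle fastener at (391,285) is probably the unused rivet. I'll go over the hole first and look with the wrist camera.

```bash
python3 -m pendant '[[1,0.47,-0.38,-0.09,0,0,0.41],[1,0.47,-0.38,-0.09,0,0,0.41],[1,0.47,-0.38,-0.09,0,0,0.41],[1,0.47,-0.38,-0.09,0,0,0.41],[1,0.47,-0.38,-0.09,0,0,0.41]]'; python3 - <<'E'
from h import *
s=env.observe();R=np.array(s["tool_rot"]);print(s["position"],R, R.T@(np.array([.5,.03,.30])-s["position"]))
E
```

```text
time_s: 1.52
position: [0.3623, -0.2295, 0.2552]
tool_rot: [[1.0, -0.001, 0.001], [-0.001, -1.0, -0.0], [0.001, 0.0, -1.0]]
ft_force: [0.7, -0.9, 1.2]
grip_width: 0.0853
gripper_force: 0.0
[ 0.36231068 -0.22949124  0.25522618] [[ 9.99999652e-01 -6.60255680e-04  5.09477764e-04]
 [-6.60024239e-04 -9.99999679e-01 -4.54307008e-04]
 [ 5.09777559e-04  4.53970583e-04 -9.99999767e-01]] [ 0.13754083 -0.25956175 -0.04482155]
```

```bash
python3 -m pendant '[[1,0.13,-0.26,-0.05,0,0,0],[1,0.13,-0.26,-0.05,0,0,0],[1,0.13,-0.26,-0.05,0,0,0],[1,0.13,-0.26,-0.05,0,0,0],[1,0.13,-0.26,-0.05,0,0,0]]'; python3 - <<'E'
from h import *
np.set_printoptions(precision=4,suppress=True)
c=env.get_image("wrist");cv2.imwrite("pics/w1.png",c["image"]);print(np.array(c["pose"]),c["fx"])
s=env.observe();print(s["position"])
for t,z in (("hole",.091),("cover_mid",.091),("used",.094),("rivet",.094)):
    for r in env.tip_of("wrist",t)[:4]: print(t,np.round(r["centre"],1),round(r["conf"],2),at_z(c,r["centre"],z))
E
```

```text
time_s: 2.15
position: [0.4925, 0.0311, 0.3053]
tool_rot: [[1.0, 0.001, 0.001], [0.001, -1.0, -0.0], [0.001, 0.0, -1.0]]
ft_force: [0.3, -1.2, -0.4]
grip_width: 0.0855
gripper_force: 0.0
[[ 0.0027  0.9499  0.3126  0.5721]
 [-1.      0.0025  0.001   0.0316]
 [ 0.0002 -0.3126  0.9499  0.4694]
 [ 0.      0.      0.      1.    ]] 347.73403862855105
[0.4939 0.0342 0.3058]
hole [269.2 137.6] 0.77 [0.5283 0.0417 0.091 ]
cover_mid [348.5  73.3] 0.89 [ 0.5929 -0.0391  0.091 ]
used [ 42.6 105.2] 0.61 [0.5611 0.2759 0.094 ]
rivet [ 55.6 163.8] 0.78 [0.4999 0.2746 0.094 ]
```

View pics/w1.png

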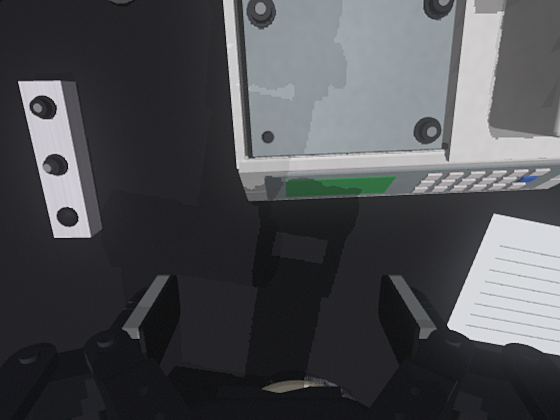

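The wrist view shows the hole at (268,137) and the holder fasteners at (42,105), (55,163) and (67,216). The middle one has its pin up and the bottom one is the plug. Moving over the holder.

```bash
python3 -m pendant '[[1,-0.012,-0.28,0.1,0,0,0],[1,-0.012,-0.28,0.1,0,0,0],[1,-0.012,-0.28,0.1,0,0,0],[1,-0.012,-0.28,0.1,0,0,0],[1,-0.012,-0.28,0.1,0,0,0]]'; python3 - <<'E'
from h import *
np.set_printoptions(precision=4,suppress=True)
c=env.get_image("wrist");cv2.imwrite("pics/w2.png",c["image"])
s=env.observe();print(s["position"])
for t,z in (("pin_top",.0525),("rivet",.032),("used",.032),("plug",.032),("holder",0)):
    for r in env.tip_of("wrist",t)[:4]: print(t,np.round(r["centre"],1),round(r["conf"],2),at_z(c,r["centre"],z))
E
```

```text
time_s: 3.02
position: [0.4796, 0.3093, 0.2038]
tool_rot: [[1.0, -0.001, -0.001], [-0.001, -1.0, -0.0], [-0.001, 0.0, -1.0]]
ft_force: [1.9, -0.7, 0.2]
grip_width: 0.0853
gripper_force: 0.0
[0.4782 0.3129 0.2015]
pin_top [272.2 177. ] 0.4 [0.4866 0.3157 0.0525]
rivet [274.6 169.9] 0.74 [0.4889 0.3137 0.032 ]
used [268.5  95. ] 0.65 [0.5587 0.319  0.032 ]
plug [279.6 236.2] 0.76 [0.4187 0.3087 0.032 ]
holder [273.3 167.7] 0.58 [0.4846 0.3154 0.    ]
```

View pics/w2.png

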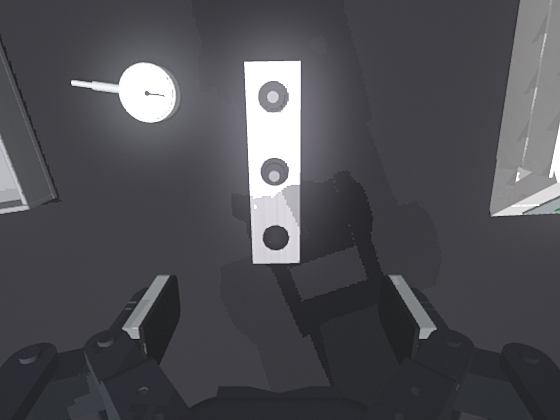

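The middle fastener has its pin standing clearly above the collar (pin top at (274,176)), so that is the unused rivet. Flush used one at (272,97), plug at (276,237). Partly closing and approaching.

```bash
python3 -m pendant '[[0.45,0.010,-0.0015,0.085,0,0,0],[0.45,0.010,-0.0015,0.085,0,0,0],[0.45,0.010,-0.0015,0.085,0,0,0],[0.45,0.010,-0.0015,0.085,0,0,0]]' 40; python3 - <<'E'
from h import *
np.set_printoptions(precision=4,suppress=True)
c=env.get_image("wrist");cv2.imwrite("pics/w3.png",c["image"])
s=env.observe();p=np.array(s["position"]);print(p,s["grip_width"])
for t,z in (("pin_top",.0525),("rivet",.032)):
    for r in env.tip_of("wrist",t)[:4]: print(t,np.round(r["centre"],1),round(r["conf"],2),at_z(c,r["centre"],z))
print([proj(c,[p[0],p[1],z]) for z in (.032,.045,.0525)])
E
```

```text
time_s: 3.82
position: [0.4908, 0.3097, 0.1215]
tool_rot: [[1.0, -0.001, 0.003], [-0.001, -1.0, 0.001], [0.003, -0.001, -1.0]]
ft_force: [-0.1, -0.3, 1.3]
grip_width: 0.0383
gripper_force: 0.0
[0.4908 0.3099 0.1216] 0.038315320429683976
pin_top [271.4 215.4] 0.72 [0.4892 0.3153 0.0525]
rivet [273.7 208. ] 0.88 [0.4881 0.314  0.032 ]
[[np.float64(278.98327268686734), np.float64(204.62756062806528)], [np.float64(278.97540753533144), np.float64(209.9510070827789)], [np.float64(278.97051105258697), np.float64(213.2651407759293)]]
```

View pics/w3.png

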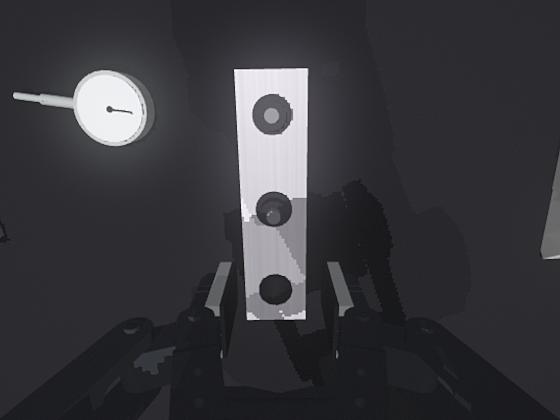

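The rivet is at (273,210), about 5 mm to the +y side of the finger midline (column 280). Correcting and descending.

```bash
python3 -m pendant '[[0.45,-0.0022,-0.0047,0.03,0,0,0],[0.45,-0.0022,-0.0047,0.05,0,0,0],[0.45,-0.0022,-0.0047,0.06,0,0,0],[0.45,-0.0022,-0.0047,0.06,0,0,0],[0.45,-0.0022,-0.0047,0.06,0,0,0]]' 40
```

```text
time_s: 4.6
position: [0.4882, 0.3151, 0.0607]
tool_rot: [[1.0, -0.0, 0.002], [-0.0, -1.0, 0.001], [0.002, -0.001, -1.0]]
ft_force: [-0.1, -0.3, 0.2]
grip_width: 0.038
gripper_force: 0.0
```

```bash
python3 -m pendant '[[0.45,0,0,0.005,0,0,0],[0.3,0,0,0.005,0,0,0],[0.1,0,0,0.005,0,0,0],[0.1,0,0,0.005,0,0,0],[0.1,0,0,0.005,0,0,0]]' 40; python3 - <<'E'
from h import *
c=env.get_image("wrist");cv2.imwrite("pics/w4.png",cv2.resize(c["image"][150:420,130:430],None,fx=2,fy=2))
E
```

```text
time_s: 5.22
position: [0.4877, 0.3149, 0.0548]
tool_rot: [[1.0, -0.0, 0.0], [-0.0, -1.0, 0.0], [0.0, -0.0, -1.0]]
ft_force: [0.4, 0.3, -0.7]
grip_width: 0.0084
gripper_force: 0.0
```

View pics/w4.png

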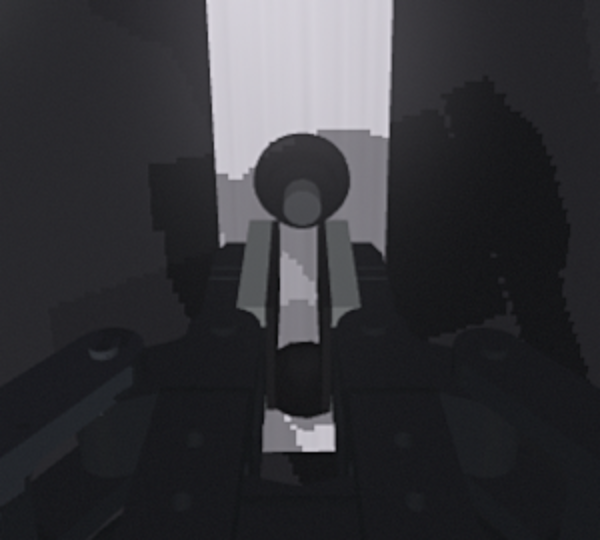

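The fingers closed to 8 mm without touching the rivet. In the picture their tips (crop row 220) stand above or behind the pin top at (302,205). I'll reopen and go down gently, feeling for contact.

```bash
python3 -m pendant '[[0.5,0,0,0,0,0,0],[0.5,0,0,0,0,0,0],[0.5,0,0,0.003,0,0,0],[0.5,0,0,0.005,0,0,0],[0.5,0,0,0.005,0,0,0]]' 40;python3 -m pendant '[[0.5,0,0,0.003,0,0,0],[0.5,0,0,0.006,0,0,0],[0.5,0,0,0.006,0,0,0]]'; python3 - <<'E'
from h import *
np.set_printoptions(precision=4,suppress=True)
c=env.get_image("wrist");cv2.imwrite("pics/w5.png",c["image"])
d=env.get_image("scene")
s=env.observe();p=np.array(s["position"]);print(p,s["ft_force"],np.array(c["pose"]))
cols=[]
for z in (.032,.045,p[2]-.017,p[2],p[2]+.03): print(round(z,3),np.round(proj(d,[p[0],p[1],z]),1))
r=env.tip_of("scene","rivet");print(r[:2])
im=d["image"][200:320,330:470];cv2.imwrite("pics/s5.png",cv2.resize(im,None,fx=5,fy=5,interpolation=cv2.INTER_CUBIC))
E
```

```text
time_s: 5.9
position: [0.4875, 0.3148, 0.0495]
tool_rot: [[1.0, -0.0, -0.0], [-0.0, -1.0, -0.0], [-0.0, 0.0, -1.0]]
ft_force: [0.1, 0.6, -0.0]
grip_width: 0.0425
gripper_force: 0.0
time_s: 6.28
position: [0.4875, 0.3148, 0.0434]
tool_rot: [[1.0, -0.0, -0.001], [-0.0, -1.0, -0.0], [-0.001, 0.0, -1.0]]
ft_force: [-0.3, -0.0, 0.3]
grip_width: 0.0426
gripper_force: 0.0
[0.4877 0.3149 0.0437] [ 0.4582  0.0925 -0.051 ] [[ 0.0011  0.9495  0.3138  0.5673]
 [-1.      0.0009  0.0007  0.3152]
 [ 0.0003 -0.3138  0.9495  0.2074]
 [ 0.      0.      0.      1.    ]]
0.032 [390.2 285.8]
0.045 [391.1 282.8]
0.027 [389.9 287. ]
0.044 [391.  283.1]
0.074 [393.  276.1]
[{'centre': [392.0, 283.7], 'conf': 0.42}]
```

View pics/s5.png

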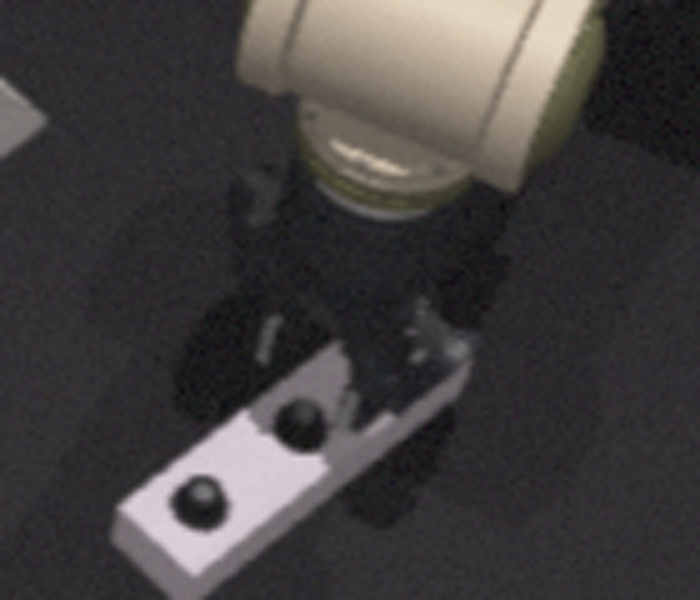

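No contact so far, so the tips stand well above where the numbers put them. The scene crop shows the tips near (345,400), still above the rivet at (300,420). I'll keep going down in felt steps.

```bash
python3 -m pendant '[[0.5,0,0,0.004,0,0,0],[0.5,0,0,0.008,0,0,0],[0.5,0,0,0.008,0,0,0]]';python3 -m pendant '[[0.5,0,0,0.004,0,0,0],[0.5,0,0,0.008,0,0,0],[0.5,0,0,0.008,0,0,0]]'; python3 - <<'E'
from h import *
np.set_printoptions(precision=4,suppress=True)
c=env.get_image("wrist");cv2.imwrite("pics/w6.png",cv2.resize(c["image"][150:420,130:430],None,fx=2,fy=2))
s=env.observe();p=np.array(s["position"]);print(p,s["ft_force"])
for z in (0.032,.045,.0525,.06,.07):print(z,np.round(proj(c,[p[0],p[1],z]),1),np.round(proj(c,[p[0]+.011,p[1]-.021,z]),1))
E
```

```text
time_s: 6.8
position: [0.4875, 0.3148, 0.0353]
tool_rot: [[1.0, -0.0, -0.001], [-0.0, -1.0, -0.0], [-0.001, 0.0, -1.0]]
ft_force: [-0.5, 0.1, 0.2]
grip_width: 0.0424
gripper_force: 0.0
time_s: 7.18
position: [0.4875, 0.3148, 0.0273]
tool_rot: [[1.0, -0.0, -0.001], [-0.0, -1.0, -0.0], [-0.001, 0.0, -1.0]]
ft_force: [-0.1, -0.4, 0.3]
grip_width: 0.0426
gripper_force: 0.0
[0.4876 0.3149 0.0276] [-0.6427  0.1617  0.2544]
0.032 [279.2 259.8] [321.5 239.8]
0.045 [279.3 272.2] [324.8 251. ]
0.0525 [279.3 280.3] [327.  258.3]
0.06 [279.3 289.2] [329.3 266.3]
0.07 [279.4 302.4] [332.8 278.2]
```

View pics/w6.png

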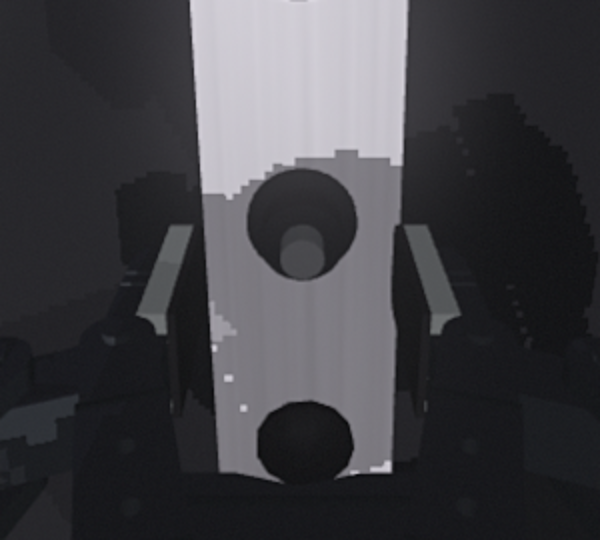

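The tips are at crop rows ~225 and the pin at (302,257). By projection the tips are at z ≈ 0.057, about 30 mm higher than stated. Going down further, in felt steps.

```bash
python3 -m pendant '[[0.5,0,0,0.006,0,0,0],[0.5,0,0,0.012,0,0,0],[0.5,0,0,0.012,0,0,0]]';python3 -m pendant '[[0.5,0,0,0.002,0,0,0],[0.5,0,0,0.003,0,0,0],[0.5,0,0,0.003,0,0,0]]'; python3 -m pendant '[[0.5,0,0,0.001,0,0,0],[0.5,0,0,0.002,0,0,0],[0.5,0,0,0.002,0,0,0]]'
```

```text
time_s: 7.6
position: [0.4873, 0.3147, 0.0151]
tool_rot: [[1.0, -0.0, -0.001], [-0.0, -1.0, -0.0], [-0.001, 0.0, -1.0]]
ft_force: [0.2, -0.0, 1.2]
grip_width: 0.0425
gripper_force: 0.0
time_s: 7.98
position: [0.4877, 0.3149, 0.0127]
tool_rot: [[1.0, -0.0, -0.0], [-0.0, -1.0, -0.0], [-0.0, 0.0, -1.0]]
ft_force: [0.4, 0.4, -0.1]
grip_width: 0.0428
gripper_force: 0.0
time_s: 8.35
position: [0.4876, 0.3148, 0.0106]
tool_rot: [[1.0, -0.0, -0.0], [-0.0, -1.0, -0.0], [-0.0, 0.0, -1.0]]
ft_force: [-0.4, 0.6, 0.5]
grip_width: 0.0425
gripper_force: 0.0
```

```bash
python3 -m pendant '[[0.35,0,0,0,0,0,0],[0.2,0,0,0,0,0,0],[0.15,0,0,0,0,0,0],[0.15,0,0,0,0,0,0]]' 40
```

```text
time_s: 8.85
position: [0.4887, 0.3148, 0.0129]
tool_rot: [[1.0, 0.0, 0.003], [0.0, -1.0, 0.0], [0.003, -0.0, -1.0]]
ft_force: [-2.8, -3.2, 17.7]
grip_width: 0.0178
gripper_force: 42.6
```

The tips landed on the flange as they swung in (17.7 N, under the limit). Lifting.

```bash
python3 -m pendant '[[0.15,0,0,-0.003,0,0,0],[0.15,0,0,-0.006,0,0,0],[0.15,0,0,-0.006,0,0,0]]' 40;  python3 - <<'E'
from h import *
np.set_printoptions(precision=4,suppress=True)
c=env.get_image("wrist");cv2.imwrite("pics/w7.png",cv2.resize(c["image"][150:420,130:430],None,fx=2,fy=2))
for t in ("rivet","pin_top"):print(t,env.tip_of("wrist",t)[:2])
print(env.observe()["position"],env.observe()["grip_width"])
E
```

```text
time_s: 9.22
position: [0.4877, 0.3149, 0.0167]
tool_rot: [[1.0, -0.0, -0.0], [-0.0, -1.0, -0.0], [-0.0, 0.0, -1.0]]
ft_force: [0.2, 0.6, 0.5]
grip_width: 0.0177
gripper_force: 41.1
rivet [{'centre': [276.0, 275.1], 'conf': 0.96}]
pin_top [{'centre': [279.2, 295.3], 'conf': 0.71}, {'centre': [274.9, 272.1], 'conf': 0.4}]
[0.4875 0.3149 0.0165] 0.018076967561797178
```

View pics/w7.png

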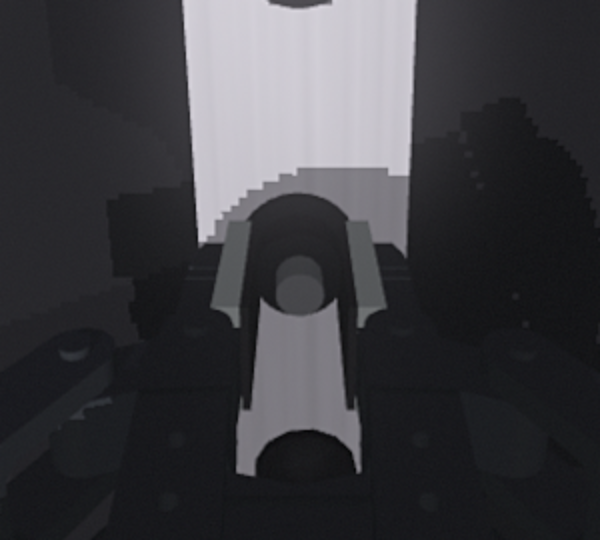

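The rivet is held by its collar between the pads, with the pin still up at (300,290). Carrying it up and over towards the hole, stopping slightly short to measure.

```bash
python3 -m pendant '[[0.15,0,0,-0.05,0,0,0],[0.15,0,0.02,-0.11,0,0,0],[0.15,0.01,0.08,-0.133,0,0,0],[0.15,0.01,0.14,-0.133,0,0,0],[0.15,0.01,0.2,-0.133,0,0,0]]';python3 -m pendant '[[0.15,0,0.06,0,0,0,0],[0.15,0,0.073,0,0,0,0],[0.15,0,0.073,0,0,0,0],[0.15,0,0.073,0,0,0,0]]';  cat > m.py <<'E'
from h import *
np.set_printoptions(precision=4,suppress=True)
c=env.get_image("wrist");s=env.observe();p=np.array(s["position"]);print(p,s["grip_width"])
R=np.array(s["tool_rot"])
for t,z in (("hole",.091),("cover_mid",.091),("rivet",p[2]+.019),("pin_top",p[2]+.040)):
    for r in env.tip_of("wrist",t)[:2]:
        w=at_z(c,r["centre"],z);print(t,np.round(r["centre"],1),round(r["conf"],2),w,"rel",w-p)
cv2.imwrite("pics/m.png",c["image"])
E
python3 m.py
```

```text
time_s: 10.0
position: [0.4975, 0.1131, 0.15]
tool_rot: [[1.0, 0.0, 0.001], [0.0, -1.0, -0.0], [0.001, 0.0, -1.0]]
ft_force: [2.6, -0.1, -0.5]
grip_width: 0.0176
gripper_force: 41.2
time_s: 10.5
position: [0.4975, 0.0431, 0.1496]
tool_rot: [[1.0, 0.001, -0.0], [0.001, -1.0, 0.0], [-0.0, -0.0, -1.0]]
ft_force: [-1.0, -0.3, -1.0]
grip_width: 0.0175
gripper_force: 41.3
[0.4975 0.0432 0.1496] 0.017283586518397395
hole [278.  167.6] 0.79 [0.5322 0.044  0.091 ] rel [ 0.0346  0.0008 -0.0586]
cover_mid [415.7  61.6] 0.8 [ 0.5959 -0.0373  0.091 ] rel [ 0.0984 -0.0805 -0.0586]
rivet [277.9 273.7] 0.77 [0.4976 0.0438 0.1686] rel [0.0001 0.0006 0.019 ]
pin_top [279.4 296.2] 0.61 [0.4988 0.0432 0.1896] rel [ 0.0013 -0.0001  0.04  ]
```

```bash
python3 - <<'E'
from h import *
np.set_printoptions(precision=4,suppress=True)
c=env.get_image("wrist");p=np.array(env.observe()["position"])
g=cv2.cvtColor(c["image"],cv2.COLOR_BGR2GRAY)
print(g[150:190:3,258:300:3])
sub=g[145:195,253:303];m=(sub<np.median(sub)*0.6).astype(np.uint8)
n,l,st,ce=cv2.connectedComponentsWithStats(m)
for i in range(1,n):
    if st[i,4]>40: q=ce[i]+[253,145];print(q,st[i],at_z(c,q,.091))
for r in env.trace("wrist","rivet")[:1]: print(r["bbox"])
for r in env.trace("wrist","hole")[:1]: print(r["bbox"])
E
```

```text
[[166 166 166 166 166 167 167 167 167 167 167 167 168 166]
 [166 164 165 166 166 168 167 167 167 167 166 165 166 167]
 [165 165 166 167 166 166 166 167 168 167 166 166 166 167]
 [166 166 166 167 165 165 168 168 167 167 166 166 166 167]
 [165 166 166 167 169 144 113 112 138 168 165 165 166 167]
 [166 166 166 167 129  72  75  75  72 114 164 166 164 166]
 [165 165 165 163  55  75  75  76  75  71 145 165 165 166]
 [165 165 166 147  53  74  72  73  73  72 127 166 164 165]
 [163 165 166 149  53  70  73  73  74  73 133 165 164 164]
 [164 164 164 165 104  53  53  56  53  79 160 164 164 164]
 [164 163 165 164 152 115  80  75 105 153 166 165 165 165]
 [164 164 163 163 163 163 154 154 161 164 164 165 165 165]
 [163 163 162 163 161 162 162 162 162 164 163 163 165 165]
 [162 163 162 162 161 162 161 162 162 163 163 163 164 165]]
[277.6619 171.3238] [ 15  18  20  18 281] [0.5297 0.0438 0.091 ]
[280.7, 277.7, 49.4, 63.4]
[399.6, 103.5, 320.0, 204.9]
```

The hole is at pixel (277.7,171.3), i.e. (0.530, 0.044). It needs about +31.5 mm in x. I'll go above it and lower the shank in.

```bash
python3 -m pendant '[[0.15,0.0315,-0.0005,0.02,0,0,0],[0.15,0.0315,-0.0005,0.05,0,0,0],[0.15,0.0315,-0.0005,0.052,0,0,0],[0.15,0.0315,-0.0005,0.052,0,0,0]]';python3 -m pendant '[[0.15,0,0,0.006,0,0,0],[0.15,0,0,0.012,0,0,0],[0.15,0,0,0.015,0,0,0],[0.15,0,0,0.015,0,0,0]]'; python3 -m pendant '[[0.15,0,0,0.004,0,0,0],[0.15,0,0,0.008,0,0,0],[0.15,0,0,0.008,0,0,0]]'
```

```text
time_s: 11.4
position: [0.5293, 0.0424, 0.0985]
tool_rot: [[1.0, -0.0, 0.001], [-0.0, -1.0, -0.0], [0.001, 0.0, -1.0]]
ft_force: [-0.1, -0.2, 0.1]
grip_width: 0.0176
gripper_force: 41.3
time_s: 11.9
position: [0.529, 0.0424, 0.0826]
tool_rot: [[1.0, -0.0, -0.0], [-0.0, -1.0, 0.0], [-0.0, -0.0, -1.0]]
ft_force: [0.4, -0.3, 0.3]
grip_width: 0.0171
gripper_force: 41.3
time_s: 12.28
position: [0.5289, 0.0424, 0.0743]
tool_rot: [[1.0, -0.0, -0.001], [-0.0, -1.0, 0.0], [-0.001, -0.0, -1.0]]
ft_force: [-0.1, 0.0, -0.3]
grip_width: 0.0179
gripper_force: 41.3
```

No force at 0.074, so the shank is in the hole. Continuing to flange contact.

```bash
python3 -m pendant '[[0.15,0,0,0.002,0,0,0],[0.15,0,0,0.004,0,0,0],[0.15,0,0,0.004,0,0,0]]'; python3 -m pendant '[[0.15,0,0,0.002,0,0,0],[0.15,0,0,0.003,0,0,0],[0.15,0,0,0.003,0,0,0]]';python3 m.py;python3 -m pendant '[[0.15,0,0,0.001,0,0,0],[0.15,0,0,0.002,0,0,0],[0.15,0,0,0.002,0,0,0]]'
```

```text
time_s: 12.65
position: [0.5292, 0.0424, 0.0707]
tool_rot: [[1.0, -0.0, 0.0], [-0.0, -1.0, -0.0], [0.0, 0.0, -1.0]]
ft_force: [-0.7, 0.1, 1.0]
grip_width: 0.0178
gripper_force: 41.4
time_s: 13.02
position: [0.5292, 0.0424, 0.0678]
tool_rot: [[1.0, -0.0, 0.0], [-0.0, -1.0, -0.0], [0.0, 0.0, -1.0]]
ft_force: [0.1, 1.2, 3.2]
grip_width: 0.0176
gripper_force: 41.8
[0.5292 0.0424 0.0679] 0.017548089697844715
cover_mid [476.6 136.1] 0.91 [ 0.5932 -0.0362  0.091 ] rel [ 0.064  -0.0786  0.0231]
rivet [276.7 273.7] 0.9 [0.5293 0.0436 0.0869] rel [0.0001 0.0013 0.019 ]
pin_top [278.9 295.7] 0.7 [0.5307 0.0426 0.1079] rel [0.0015 0.0002 0.04  ]
time_s: 13.65
position: [0.5293, 0.0424, 0.0662]
tool_rot: [[1.0, -0.0, 0.001], [-0.0, -1.0, -0.0], [0.001, 0.0, -1.0]]
ft_force: [-1.1, -0.0, 7.0]
grip_width: 0.0178
gripper_force: 43.1
```

Flange contact at about 0.071 and the frame stop at about 0.067, so the rivet is down. Easing back, opening and lifting clear.

```bash
python3 -m pendant '[[0.15,0,0,-0.003,0,0,0],[0.15,0,0,-0.003,0,0,0],[0.3,0,0,-0.003,0,0,0],[0.4,0,0,-0.003,0,0,0],[0.4,0,0,-0.003,0,0,0]]'; python3 -m pendant '[[0.4,0,0,-0.02,0,0,0],[0.4,0,0,-0.06,0,0,0],[0.4,-0.02,0,-0.08,0,0,0],[0.4,-0.02,0,-0.08,0,0,0]]';python3 - <<'E'
from h import *
np.set_printoptions(precision=4,suppress=True)
c=env.get_image("wrist");p=np.array(env.observe()["position"]);print(p)
for t,z in (("rivet",.091),("pin_top",.1115),("cover_mid",.091)):
    for r in env.tip_of("wrist",t)[:2]:print(t,np.round(r["centre"],1),round(r["conf"],2),at_z(c,r["centre"],z))
u,v=map(int,proj(c,[.5297,.0438,.1]))
cv2.imwrite("pics/seat.png",cv2.resize(c["image"][max(v-60,0):v+60,u-80:u+80],None,fx=5,fy=5,interpolation=cv2.INTER_CUBIC));print(u,v)
E
```

```text
time_s: 14.28
position: [0.5289, 0.0424, 0.0684]
tool_rot: [[1.0, -0.0, -0.001], [-0.0, -1.0, 0.0], [-0.001, -0.0, -1.0]]
ft_force: [-0.5, 0.1, 0.5]
grip_width: 0.0343
gripper_force: 0.0
time_s: 14.78
position: [0.509, 0.0425, 0.1498]
tool_rot: [[1.0, -0.0, 0.002], [-0.0, -1.0, -0.0], [0.002, 0.0, -1.0]]
ft_force: [0.7, 0.6, -1.6]
grip_width: 0.0344
gripper_force: 0.0
[0.5091 0.0424 0.1488]
rivet [278.9 190.1] 0.61 [0.5286 0.0426 0.091 ]
pin_top [280.4 197. ] 0.53 [0.5298 0.0418 0.1115]
cover_mid [411.1  86.9] 0.89 [ 0.5933 -0.0373  0.091 ]
cover_mid [278.1 197. ] 0.25 [0.5238 0.0432 0.091 ]
277 192
```

View pics/seat.png

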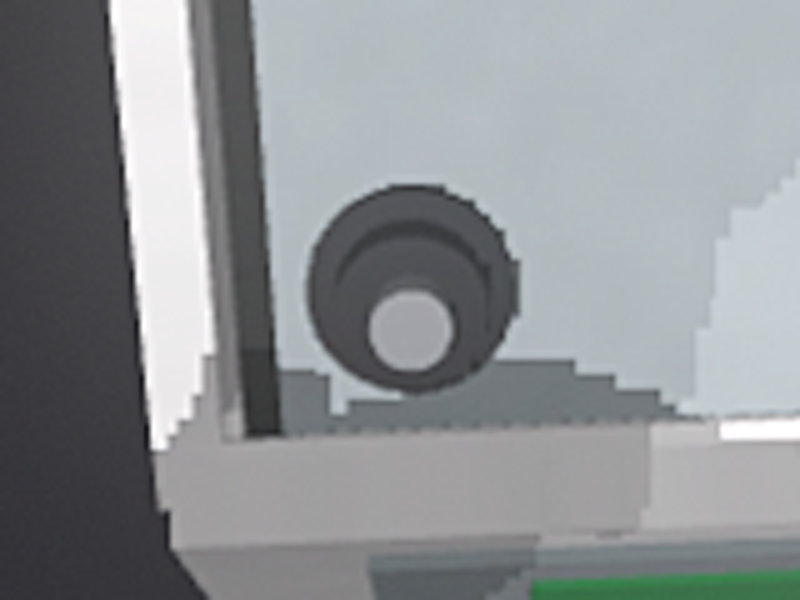

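The rivet is seated flat on the cover, its grey pin still standing at crop (411,330), and its axis is at about (0.529, 0.0424). Shutting the fingers and coming down over the pin.

```bash
python3 -m pendant '[[0,0.02,0,0.01,0,0,0],[0,0.02,0,0.03,0,0,0],[0,0.02,0,0.044,0,0,0],[0,0.02,0,0.044,0,0,0],[0,0.02,0,0.044,0,0,0]]'; python3 -m pendant '[[0,0,0,0.004,0,0,0],[0,0,0,0.008,0,0,0],[0,0,0,0.011,0,0,0],[0,0,0,0.011,0,0,0]]'; python3 -m pendant '[[0,0,0,0.001,0,0,0],[0,0,0,0.002,0,0,0],[0,0,0,0.002,0,0,0]]'
```

```text
time_s: 15.6
position: [0.5294, 0.0423, 0.1051]
tool_rot: [[1.0, -0.0, 0.001], [-0.0, -1.0, -0.0], [0.001, 0.0, -1.0]]
ft_force: [-0.1, -0.2, 0.5]
grip_width: 0.0006
gripper_force: 0.0
time_s: 16.1
position: [0.529, 0.0424, 0.0935]
tool_rot: [[1.0, -0.0, -0.001], [-0.0, -1.0, 0.0], [-0.001, -0.0, -1.0]]
ft_force: [0.3, 0.6, -0.6]
grip_width: -0.0002
gripper_force: 0.0
time_s: 16.48
position: [0.5291, 0.0424, 0.0917]
tool_rot: [[1.0, -0.0, -0.0], [-0.0, -1.0, 0.0], [-0.0, -0.0, -1.0]]
ft_force: [0.2, 0.7, 0.8]
grip_width: 0.0
gripper_force: 0.0
```

```bash
python3 -m pendant '[[0,0,0,0.001,0,0,0],[0,0,0,0.002,0,0,0],[0,0,0,0.002,0,0,0]]'|egrep 'pos|ft'; python3 -m pendant '[[0,0,0,0.001,0,0,0],[0,0,0,0.002,0,0,0],[0,0,0,0.002,0,0,0]]'|egrep 'pos|ft';  python3 -m pendant '[[0,0,0,0.0005,0,0,0],[0,0,0,0.001,0,0,0],[0,0,0,0.001,0,0,0]]'|egrep 'pos|ft'
```

```text
position: [0.5291, 0.0424, 0.0896]
ft_force: [-0.9, 0.9, -0.4]
position: [0.5292, 0.0424, 0.0877]
ft_force: [-0.4, -0.2, 1.0]
position: [0.5292, 0.0424, 0.0867]
ft_force: [-0.2, 0.2, 1.3]
```

```bash
python3 -m pendant '[[0,0,0,0.0005,0,0,0],[0,0,0,0.001,0,0,0],[0,0,0,0.001,0,0,0]]'|egrep 'pos|ft'; python3 -m pendant '[[0,0,0,0.0005,0,0,0],[0,0,0,0.001,0,0,0],[0,0,0,0.001,0,0,0]]'|egrep 'pos|ft';  python3 -m pendant '[[0,0,0,0.0005,0,0,0],[0,0,0,0.001,0,0,0],[0,0,0,0.001,0,0,0]]'|egrep 'pos|ft'
```

```text
position: [0.5291, 0.0424, 0.0857]
ft_force: [-0.3, 0.1, 1.2]
position: [0.5291, 0.0424, 0.0847]
ft_force: [-0.2, 0.6, 3.4]
position: [0.5292, 0.0424, 0.0838]
ft_force: [-0.5, 0.9, 2.8]
```

```bash
for i in 1 2 3; do :; done; python3 -m pendant '[[0,0,0,0.0005,0,0,0],[0,0,0,0.001,0,0,0],[0,0,0,0.001,0,0,0]]'|egrep 'pos|ft'; python3 -m pendant '[[0,0,0,0.0005,0,0,0],[0,0,0,0.001,0,0,0],[0,0,0,0.001,0,0,0]]'|egrep 'pos|ft';  python3 -m pendant '[[0,0,0,0.0005,0,0,0],[0,0,0,0.001,0,0,0],[0,0,0,0.001,0,0,0]]'|egrep 'pos|ft'
```

```text
position: [0.5293, 0.0424, 0.0832]
ft_force: [-1.4, 0.7, 7.2]
position: [0.5293, 0.0424, 0.0823]
ft_force: [-2.1, -0.3, 8.9]
position: [0.5293, 0.0424, 0.0813]
ft_force: [-2.0, 0.4, 8.3]
```

The pin is sliding at about 9 N. Following it down.

```bash
python3 -m pendant '[[0,0,0,0.0007,0,0,0],[0,0,0,0.0014,0,0,0],[0,0,0,0.002,0,0,0],[0,0,0,0.002,0,0,0]]'|egrep 'pos|ft'; python3 -m pendant '[[0,0,0,0.0005,0,0,0],[0,0,0,0.001,0,0,0],[0,0,0,0.001,0,0,0]]'|egrep 'pos|ft';  python3 -m pendant '[[0,0,0,0.0005,0,0,0],[0,0,0,0.001,0,0,0],[0,0,0,0.001,0,0,0]]'|egrep 'pos|ft'
```

```text
position: [0.5292, 0.0424, 0.0793]
ft_force: [-1.1, -0.7, 9.1]
position: [0.5293, 0.0424, 0.0783]
ft_force: [-2.2, 0.7, 9.0]
position: [0.5292, 0.0424, 0.0773]
ft_force: [-1.6, 0.1, 9.0]
```

```bash
python3 -m pendant '[[0,0,0,0.0003,0,0,0],[0,0,0,0.0006,0,0,0],[0,0,0,0.0006,0,0,0]]'|egrep 'pos|ft'
```

```text
position: [0.5293, 0.0424, 0.0767]
ft_force: [-1.6, -0.1, 8.9]
```

```bash
python3 -m pendant '[[0,0,0,0.0003,0,0,0],[0,0,0,0.0006,0,0,0],[0,0,0,0.0006,0,0,0]]'|egrep 'pos|ft'; python3 -m pendant '[[0,0,0,0.0003,0,0,0],[0,0,0,0.0006,0,0,0],[0,0,0,0.0006,0,0,0]]'|egrep 'pos|ft'
```

```text
position: [0.5292, 0.0424, 0.0761]
ft_force: [-1.6, 0.6, 8.7]
position: [0.5293, 0.0424, 0.0757]
ft_force: [-2.5, 0.6, 11.4]
```

```bash
python3 -m pendant '[[0,0,0,0.0002,0,0,0],[0,0,0,0.0004,0,0,0],[0,0,0,0.0004,0,0,0]]'|egrep 'pos|ft'
```

```text
position: [0.5293, 0.0424, 0.0755]
ft_force: [-2.5, -0.3, 12.6]
```

```bash
python3 -m pendant '[[0,0,0,0.0002,0,0,0],[0,0,0,0.0004,0,0,0],[0,0,0,0.0004,0,0,0]]'|egrep 'pos|ft'
```

```text
position: [0.5294, 0.0424, 0.0753]
ft_force: [-2.2, 0.5, 13.9]
```

That is a clear stop: the force climbs 9 → 14 N after about 7.2 mm of travel. Letting go and lifting clear.

```bash
python3 -m pendant '[[0,0,0,-0.003,0,0,0],[0,0,0,-0.012,0,0,0],[0,0,0,-0.03,0,0,0],[0,-0.02,0,-0.075,0,0,0],[0,-0.02,0,-0.075,0,0,0]]'|egrep 'time|pos|ft';python3 - <<'E'
from h import *
np.set_printoptions(precision=4,suppress=True)
c=env.get_image("wrist")
for t,z in (("rivet",.091),("used",.091),("pin_top",.1044)):
    for r in env.tip_of("wrist",t)[:2]:print(t,np.round(r["centre"],1),round(r["conf"],2),at_z(c,r["centre"],z))
g=cv2.cvtColor(c["image"],cv2.COLOR_BGR2GRAY)
for nm,z in (("flush",.1044),("up",.1115)): print(nm,proj(c,[.529,.0424,z]))
print("base",proj(c,[.529,.0424,.091]))
u,v=map(int,proj(c,[.529,.0424,.1]));print(u,v);print(g[v-28:v+30:2,u-28:u+30:4])
E
```

```text
time_s: 23.6
position: [0.5096, 0.0424, 0.1519]
ft_force: [-0.7, -0.4, 0.1]
rivet [277.6 188.9] 0.84 [0.5296 0.0434 0.091 ]
pin_top [278.9 191.5] 0.52 [0.5314 0.0426 0.1044]
flush [np.float64(279.16198380740724), np.float64(195.13193686110034)]
up [np.float64(279.18226248843735), np.float64(198.26087296403026)]
base [np.float64(279.12691781525876), np.float64(189.72136559880488)]
279 193
[[182 177 178 177 177 177 178 178 178 178 178 177 176 177 178]
 [183 178 176 177 177 178 180 181 179 178 177 178 177 177 177]
 [184 177 177 176 177 186 144  95 165 184 177 178 177 176 177]
 [185 178 177 177 179  75  81  80  78  86 183 177 178 177 177]
 [176 178 176 179  73  78  80  81  80  79  66 179 177 177 177]
 [176 179 176 166  78  79  79  77  81  79  76 180 177 177 178]
 [173 177 177  68  79  79  58  57  58  78  78  81 178 178 178]
 [173 177 184  77  81  57  62  66  60  57  79  74 181 177 177]
 [171 177 131  79  67  70  78  78  80  63  75  76 184 176 176]
 [167 177 124  76  57  79  76  78  77  79  59  78 150 176 175]
 [169 176  88  79  76  76  76  74  75  78  65  78  93 176 176]
 [138 176  67  7
[... 418 characters left out ...]
6 176]
 [ 56 174 177  66  72  71 132 156 112  71  71  69 177 176 177]
 [ 59 173 175 119  71  69  66  62  68  71  70 133 164 164 163]
 [ 47 178 179 184  63  70  70  70  70  70  63 110 111 112 110]
 [ 51 101 101 161 151  62  69  69  70  61 110 111 112 112 112]
 [ 52 111 110 164 175 150  72  58  65  95 112 113 112 113 112]
 [ 53 111 112 164 157 165 170 116 114 112 111 112 112 111 112]
 [ 51 111 111 167 101 138 107 110 110 111 111 112 112 111 111]
 [ 52 112 112 105 107 104 109 110 109 111 112 110 109 110 110]
 [ 50 113 108 100 105 114 102 107 117 117 109 125 129 121 137]
 [103 121 142 139 139 144 149 147 152 156 155 154 154 153 153]
 [157 156 155 153 154 154 153 153 155 153 152 151 152 151 152]]
```

The pin top now sits at row ~194.5, against 195.1 predicted for flush and 198.3 for standing up. The flange is still on the cover. Handing in.

```bash
python3 -c "
from rig import env
print(env.close_job())"
```

```text
the job is handed in; nothing more can be done
None
```

The unused rivet is seated in the tester's empty cover hole and its pin is pushed to the stop, flush with the collar; the gripper is clear and the job was handed in at about 24 s, with pin-press readings reaching 13.9 N and the highest reading on the rivet 17.7 N, when the fingertips landed on its flange during the grasp.

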